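Pin the filter arm to its stand

ROBOT

A 6-joint arm with a two-finger parallel gripper is mounted at the origin on the work surface. World frame = base frame: x ahead of the robot, y to its left, z up, the work surface at z = 0. Lengths are in mm, angles in rad, forces in N, time in s.
With the tool pointing down it reaches from about 250 to 775 mm from the base axis. Payload 8.9 kg.
Tool frame: the origin (TCP) lies at the very end of the fingers, on their centre line; the grasp point (between the pads) lies 19 mm behind it (ctrl.tcp_to_grasp is the distance from the TCP to the grasp point, in mm); z points along the fingers, y is the direction in which the jaws open and shut (so a half turn about z gives the same grasp; the last joint's range is limited). The gripper opens to 85 mm and grips with 20 to 120 N. Pads are 22 mm wide; open, the fingers measure 114 mm over their backs; the gripper's body (76 mm by 85 mm) begins 54 mm behind the grasp point. The pads swing forward as they close: fully open they stand 13 mm farther back than shut.
Start: joints at [0.993, 0.291, -0.153, 1.127, 0, 1.431], TCP at [223.042, 475.264, 231.305] pointing down, gripper open.
Joint ranges: [-2.52, 2.52], [-0.91, 1.74], [-1.3, 1.37], [-1.96, 2.02], [-1.52, 1.47], [-3.14, 3.14]. Speed limits (rad/s): [2.22, 2.22, 2.79, 3.14, 3.14, 3.14].

INTERFACE

Orientations are given as a 3x3 rotation matrix whose columns are the frame's x, y, z axes.
In Python, from cell import readout, eyes, hand_in, ctrl gives the robot as it stands. The module is installed in compiled form; this text tells all that it offers.
- The arm moves only by the tool arm_command, never from a script. Its argument "increments" is a list of rows, each a list of 3 entries, a list of its own where there are three numbers: the closure, from 0 (fully open) to 1 (shut), then the shift along the tool's x, y, z in mm, then the turn, a rotation vector about the tool's x, y, z in degrees. In form: [[grip, [tx, ty, tz], [rx, ry, rz]], ...]. A call has 1 to 20 rows; each row is the pose to reach, as a shift and turn from the pose commanded when the call began, along the tool's axes at that moment; what a row does not reach only later rows make up. A row lasts 1/10 s, in which the tool goes at most 50 mm and 8.59 degrees, less where a joint would pass 70% of its speed; a pose out of reach is approached as far as the arm can. A call with a gripper value outside its range is refused whole. The fingers move at their own pace and stop on an object; "grip_force" is the grip in N (left out, the last holds). Time passes only in rows, so rows that repeat a pose let the fingers close. It gives the time, the measured TCP pose, the force and the opening at its end, in the units of the state.
- readout.state(): the state, without advancing time (a new reading comes with each control period).
- eyes.get_image(name): name is "scene" or "side" or "wrist"; returns a dict with "pixels" (420x560x3 uint8, red, green, blue), "mtx" (3x3 intrinsics, pixels), "D" ([k1, k2, p1, p2, k3] as OpenCV has them; the pictures are not rectified), "cam_to_world" (4x4, takes a point from camera to world coordinates). Camera axes: x right, y down, z forward; pixel columns grow to the right and rows downward; lengths in mm; the calibration is good to about 2 mm. A picture is of the moment at which its call begins. There is no depth.
- hand_in(): hands the job in, once; it reports no verdict.
The state is a dict: "time": time; "q": joint angles; "dq": joint speeds; "effort": joint torques, N m; "tool_pos": TCP position; "tcp_rot": TCP orientation; "ft_force": force on the tool from outside, world axes, zero at the start; "ft_torque": the same for the moment, N m; "opening": finger opening in mm.
Only numpy, scipy, OpenCV 4.12 (cv2) and the standard library are available. Lean on these libraries where they do the work, as an engineer would, in place of code of your own. Each camera call takes 0.05 s, during which the arm holds its last target. There are 200 camera calls.

TASK

The funnel arm of the filtering stand is already lined up in the stand's blue fork but is not secured. Take the green-headed pin out of the wooden rack, put it down through the fork and the arm, and push it fully home so that its head sits on the fork, then let go. Leave the red and yellow pins in the rack.

Things in the scene. Friction and masses are not known exactly. Their poses are not given: they have to be found in the camera images.
- green_pin: the pin to use: green head, steel shank down. Origin: centre of the underside of the head's flange; z along the pin, up. Shank 14 mm thick, 58 long, last 8 tapering to 9. Flange 44 wide, 6 thick; on it a round grip 24 mm wide, 40 tall (6 to 46 above the origin). 60 g. Stands loose in a fixed wooden rack, origin 75 mm above the table; lift it straight up 60 mm or more to clear the rack
- red_pin: wrong pin, to be left in the rack: red head, shank 34 mm long; head, origin and axes as the green pin's. The rack (70 mm wide, 240 long) has three seats in a straight row, 80 mm apart, with the green, red and yellow pins in any order
- yellow_pin: wrong pin, to be left in the rack: yellow head, shank 45 mm long and 10 thick; head, origin and axes as the green pin's
- fork_hole (a point): mouth of the vertical pin hole, on top of the fixed stand's blue fork, 125 mm above the table; pin home = its origin here. 40 mm deep, open below, brass countersink 30 mm wide narrowing to 16.5 at 8 deep. A sprung catch 32 down grips the pin: push the last 25 mm, 3 to 15 N; let go before home, it leans and can jam. z up; +x to a funnel 72 wide, 135 away, rim 16 above the fork; nothing else higher
Not all that is in view belongs to the job. Of the things that look like the green_pin, the larger one is meant.

How it is judged (in metres and radians):
At the end, for the whole second after the job is handed in: The green pin is at rest through the fork and the arm, its head down on the fork: origin within 6 mm in height and 10 mm sideways of the hole's mouth, upright within 10 degrees. The red and yellow pins were never moved by more than 30 mm from their seats (z of green_pin in the frame of fork_hole between -0.006 and 0.006 m and horizontal distance between green_pin and fork_hole below 0.01 m and angle between the z axis of green_pin and the z axis of fork_hole, either way round below 0.175 rad and linear speed of green_pin below 0.02 m/s); the robot touches nothing.
It fails at once if the red pin is taken or knocked more than 30 mm from where it stood (distance of red_pin from where it was at the start of the episode above 0.03 m).
It fails at once if the yellow pin is taken or knocked more than 30 mm from where it stood (distance of yellow_pin from where it was at the start of the episode above 0.03 m).
It also fails if it takes over 38 s, if anything falls off the work surface, if the arm or the gripper's body presses on something with over 40 N, if the wrist force passes 120 N, or if a joint passes its speed limit or range.

## Working session

There is one attempt and no reset: what is moved stays moved. The work goes in short steps, Python scripts to look and compute and a tool call to move; the robot and the scene stay as the last step left them, time stands still between calls to the robot, and variables do not carry over. Pictures are saved under pics/ and viewed, about 8 in all and at most 12, crops included, and the job is handed in when it is done.

Besides the shell and the picture viewer there is one more tool, called after ">>>" as name(argument=value, ...), one argument or row to a line, values as JSON. arm_command: Moves the arm, as the interface text tells. Its arguments: {"type":"object","properties":{"increments":{"type":"array"},"grip_force":{"type":"number"}},"required":["increments"]}

```bash
mkdir -p pics; cat > h.py <<'E'
import numpy as np,cv2,pickle
from cell import readout,eyes
def grab(n,tag):
    d=eyes.get_image(n); pickle.dump({k:np.array(d[k]) for k in d},open(f'pics/{tag}.pkl','wb'))
    cv2.imwrite(f'pics/{tag}.png',d['pixels'][:,:,::-1]); return d
def load(tag): return pickle.load(open(f'pics/{tag}.pkl','rb'))
def ray(d,uv):
    p=cv2.undistortPoints(np.array([[uv]],float),np.array(d['mtx']),np.array(d['D']))[0,0]
    T=np.array(d['cam_to_world']); return T[:3,3],T[:3,:3]@np.array([p[0],p[1],1])
def atz(d,uv,z):
    o,r=ray(d,uv); return o+r*(z-o[2])/r[2]
def proj(d,P):
    T=np.linalg.inv(np.array(d['cam_to_world']));
    return cv2.projectPoints(np.array(P,float).reshape(-1,1,3),cv2.Rodrigues(T[:3,:3])[0],T[:3,3],np.array(d['mtx']),np.array(d['D']))[0][:,0]
def tri(L):
    A=0;b=0
    for d,uv in L:
        o,r=ray(d,uv); r=r/np.linalg.norm(r); M=np.eye(3)-np.outer(r,r); A=A+M;b=b+M@o
    return np.linalg.solve(A,b)
E
python3 - <<'E'
from h import *
for n in('scene','side','wrist'):
    d=grab(n,n+'0'); print(n,np.round(d['cam_to_world'],2).tolist())
s=readout.state();print(s['tool_pos'],s['tcp_rot'],s['opening'],s['time'])
E
```

```text
scene [[0.19, 0.6, -0.78, 1229.91], [0.98, -0.11, 0.15, -128.44], [0.0, -0.79, -0.61, 686.92], [0.0, 0.0, 0.0, 1.0]]
side [[-0.95, -0.17, 0.26, 327.57], [-0.31, 0.59, -0.75, 559.87], [-0.02, -0.79, -0.61, 580.98], [0.0, 0.0, 0.0, 1.0]]
wrist [[0.42, 0.86, 0.3, 146.01], [0.91, -0.4, -0.14, 510.87], [-0.0, 0.33, -0.95, 373.47], [0.0, 0.0, 0.0, 1.0]]
[222.8743616  475.01342247 230.90876156] [[-9.05265853e-01  4.24845265e-01 -4.87268118e-04]
 [ 4.24845529e-01  9.05265528e-01 -7.74675812e-04]
 [ 1.11989679e-04 -9.08301241e-04 -9.99999581e-01]] 85.49261298813576 0.15
```

View pics/scene0.png

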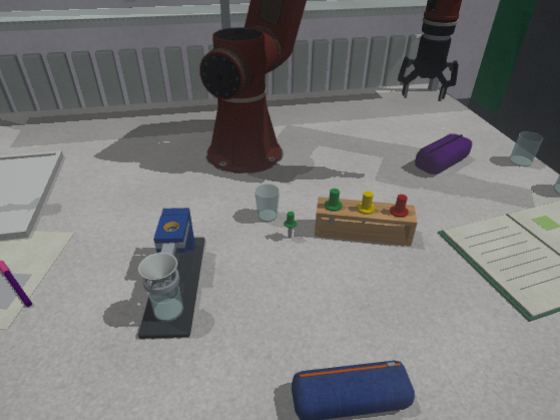

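View pics/side0.png

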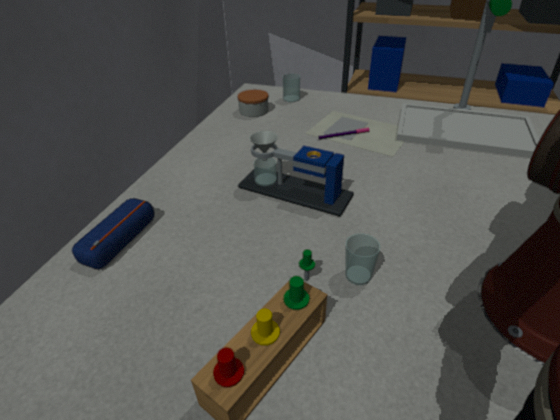

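The rack runs green (335,198), yellow, red in the scene view. A smaller green decoy stands free at (290,220), and the fork hole is near (172,226). In the side view the green pin is near (296,292) and the hole near (314,155). I'll enlarge both views.

```bash
python3 - <<'E'
from h import *
def c(t,x,y):
    return cv2.resize(load(t)['pixels'][y:y+60,x:x+80,::-1],None,fx=5,fy=5,interpolation=cv2.INTER_CUBIC)
im=np.vstack([np.hstack([c('scene0',300,170),c('scene0',135,195)]),np.hstack([c('side0',260,260),c('side0',270,130)])])
for x in range(0,800,50): cv2.line(im,(x,0),(x,600),(255,255,255) if x%400==0 else (150,150,150),1)
for y in range(0,600,50): cv2.line(im,(0,y),(800,y),(255,255,255) if y%300==0 else (150,150,150),1)
cv2.imwrite('pics/c0.png',im)
E
```

```text
(no output)
```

View pics/c0.png

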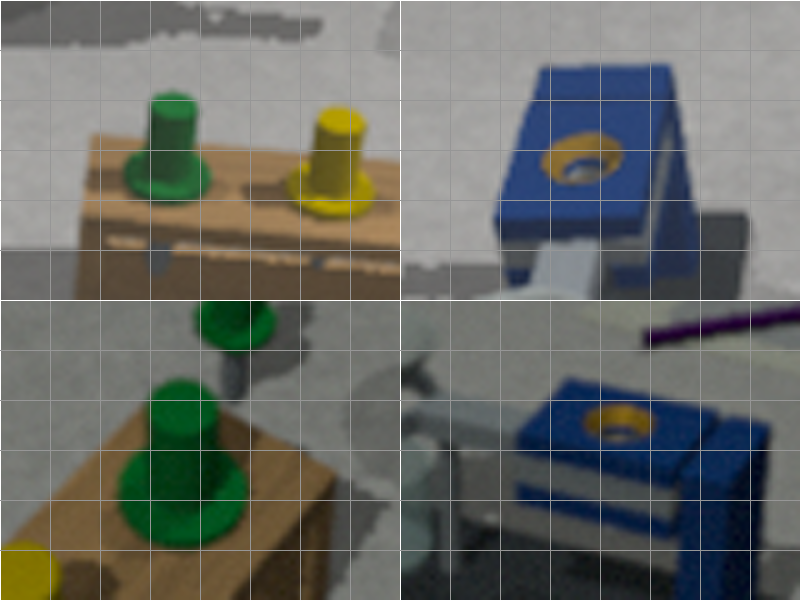

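```bash
python3 - <<'E'
from h import *
a,b=load('scene0'),load('side0'); o=-.4
for n,u,v,z in[('green',(334.8+o,190.8+o),(296.8+o,281+o),121),('hole',(171.4+o,226.6+o),(314+o,154.6+o),125),('funnel',(159,266),(264,139),141),('red',(401.5,199),(225,355),121),('yellow',(367.6,194),(264,316),121),('decoy',(290.5,214),(307,253),80)]:
    print(n,np.round(tri([(a,u),(b,v)]),1),np.round(atz(a,u,z),1),np.round(atz(b,v,z),1))
E
```

```text
green [438.2 168.8 121.1] [438.1 168.9 121. ] [438.2 168.7 121. ]
hole [ 507.7 -219.   123.5] [ 509.8 -218.6  125. ] [ 507.  -216.6  125. ]
funnel [ 639.4 -238.2  135.3] [ 645.7 -237.   141. ] [ 635.4 -228.3  141. ]
red [494.6 317.9 115.5] [502.3 314.1 121. ] [492.3 320.1 121. ]
yellow [464.7 244.6 118.5] [467.7 242.7 121. ] [464.2 246.7 121. ]
decoy [449.6  57.9  73.6] [458.3  56.2  80. ] [447.9  63.7  80. ]
```

>>> arm_command(
  increments=[
    [0.25,[-325,-186,20],[0,0,-93]],
    [0.25,[-325,-186,20],[0,0,-93]],
    [0.25,[-325,-186,20],[0,0,-93]],
    [0.25,[-325,-186,20],[0,0,-93]],
    [0.25,[-325,-186,20],[0,0,-93]],
    [0.25,[-325,-186,20],[0,0,-93]],
    [0.25,[-325,-186,20],[0,0,-93]],
    [0.25,[-325,-186,20],[0,0,-93]],
    [0.25,[-325,-186,20],[0,0,-93]],
    [0.25,[-325,-186,20],[0,0,-93]],
    [0.25,[-325,-186,20],[0,0,-93]],
    [0.25,[-325,-186,81],[0,0,-93]],
    [0.25,[-325,-186,81],[0,0,-93]],
    [0.25,[-325,-186,81],[0,0,-93]],
    [0.25,[-325,-186,81],[0,0,-93]],
  ],
  grip_force=60,
)

```text
time: 1.65
tool_pos: [438.6, 169.0, 151.3]
tcp_rot: [[-0.38, -0.925, 0.0], [-0.925, 0.38, 0.0], [-0.0, -0.0, -1.0]]
ft_force: [-1.0, 0.6, 0.0]
opening: 64.2
```

```bash
python3 - <<'E'
from h import *
d=grab('wrist','w1')
s=readout.state();print(s['tool_pos'],np.round(s['tcp_rot'],4),s['opening'],s['q'],s['time'])
print(proj(d,[[438.2,168.8,121],[508,-218,125]]))
E
```

```text
[439.04569965 169.06928984 151.66148862] [[-3.790e-01 -9.254e-01  1.500e-03]
 [-9.254e-01  3.790e-01  3.000e-04]
 [-8.000e-04 -1.300e-03 -1.000e+00]] 64.11185176047947 [ 2.12035759e-01  2.51951200e-01 -4.30009242e-01  8.87294306e-01
 -4.47125448e-05 -9.70084277e-01] 1.7
[[ 277.6445663   245.05174303]
 [  50.84614614 -100.94317287]]
```

View pics/w1.png

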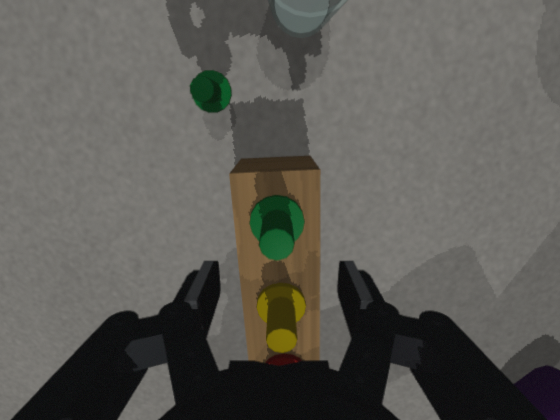

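The wrist view shows the green grip top at (276,244), against a projected (277.6,245). It is centred between the fingers, and yellow is behind and clear. Next I descend, grip and lift.

>>> arm_command(
  increments=[
    [0.25,[0,0,25],[0,0,0]],
    [0.25,[0,0,50],[0,0,0]],
    [0.25,[0,0,67],[0,0,0]],
    [0.25,[0,0,67],[0,0,0]],
    [1,[0,0,67],[0,0,0]],
    [1,[0,0,67],[0,0,0]],
    [1,[0,0,67],[0,0,0]],
    [1,[0,0,67],[0,0,0]],
    [1,[0,0,67],[0,0,0]],
    [1,[0,0,67],[0,0,0]],
    [1,[0,0,67],[0,0,0]],
    [1,[0,0,67],[0,0,0]],
  ],
  grip_force=60,
)

```text
time: 2.9
tool_pos: [439.3, 169.1, 84.8]
tcp_rot: [[-0.377, -0.926, 0.002], [-0.926, 0.377, 0.001], [-0.001, -0.002, -1.0]]
ft_force: [-1.3, -0.3, 8.6]
opening: 22.5
```

>>> arm_command(
  increments=[
    [1,[0,0,-15],[0,0,0]],
    [1,[0,0,-35],[0,0,0]],
    [1,[0,0,-60],[0,0,0]],
    [1,[0,0,-90],[0,0,0]],
    [1,[0,0,-120],[0,0,0]],
    [1,[0,0,-145],[0,0,0]],
    [1,[0,0,-145],[0,0,0]],
    [1,[0,0,-145],[0,0,0]],
  ],
)

```text
time: 3.7
tool_pos: [438.6, 168.9, 228.9]
tcp_rot: [[-0.377, -0.926, 0.002], [-0.926, 0.377, 0.0], [-0.001, -0.001, -1.0]]
ft_force: [-0.6, -0.0, -1.4]
opening: 22.7
```

```bash
python3 - <<'E'
from h import *
for n in('scene','side'): grab(n,n+'2')
s=readout.state();p=np.array(s['tool_pos']);R=np.array(s['tcp_rot']);print(p,np.round(R,4),s['opening'],s['ft_force'])
print(R.T@(np.array([508,-218,0])-p))
a=[cv2.resize(load(t)['pixels'][y:y+150,x:x+150,::-1],(400,400),interpolation=cv2.INTER_CUBIC) for t,x,y in(('scene2',260,80),('side2',220,150))]
cv2.imwrite('pics/c2.png',np.hstack(a))
E
```

```text
[437.66459921 168.69308182 227.62551077] [[-3.769e-01 -9.262e-01 -1.100e-03]
 [-9.262e-01  3.769e-01 -3.000e-04]
 [ 7.000e-04  9.000e-04 -1.000e+00]] 22.632716787252562 [ 0.39502122 -0.18739041 -1.12348456]
[ 331.50861433 -211.11791351  227.64719745]
```

View pics/c2.png

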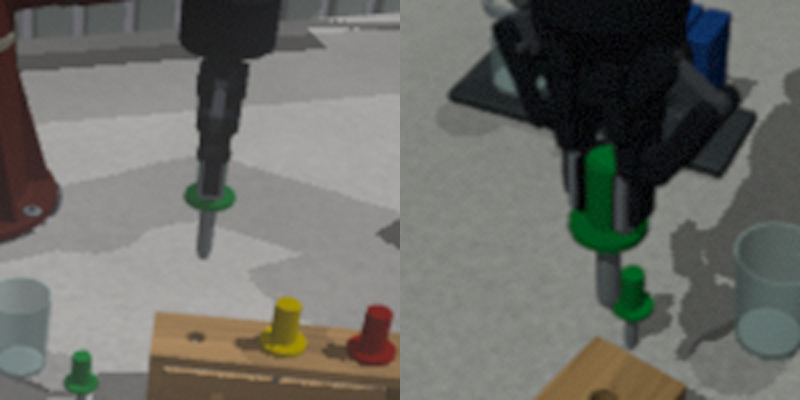

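>>> arm_command(
  increments=[
    [1,[40,-26,0],[0,0,0]],
    [1,[85,-54,0],[0,0,0]],
    [1,[125,-80,0],[0,0,0]],
    [1,[165,-105,0],[0,0,0]],
    [1,[205,-131,0],[0,0,0]],
    [1,[245,-156,0],[0,0,0]],
    [1,[285,-182,0],[0,0,0]],
    [1,[315,-201,0],[0,0,0]],
    [1,[331,-211,0],[0,0,0]],
    [1,[331,-211,20],[0,0,0]],
    [1,[331,-211,20],[0,0,0]],
    [1,[331,-211,20],[0,0,0]],
    [1,[331,-211,20],[0,0,0]],
  ],
)

```text
time: 5.1
tool_pos: [509.1, -216.6, 208.9]
tcp_rot: [[-0.376, -0.927, 0.0], [-0.927, 0.376, -0.0], [-0.0, -0.0, -1.0]]
ft_force: [0.0, -0.4, -0.9]
opening: 22.6
```

```bash
python3 - <<'E'
from h import *
for n in('scene','side','wrist'): grab(n,n+'3')
s=readout.state();p=np.array(s['tool_pos']);R=np.array(s['tcp_rot']);print(p,np.round(R,4),s['opening'],s['ft_force'],s['q'])
o=p+[0,0,-10]
for n in('scene3','side3','wrist3'): print(n,proj(load(n),[o,o-[0,0,58],[508,-218,125]]).round(1).tolist())
def c(t,x,y):
    return cv2.resize(load(t)['pixels'][y:y+80,x:x+80,::-1],None,fx=5,fy=5,interpolation=cv2.INTER_CUBIC)
im=np.hstack([c('scene3',130,170),c('side3',275,95)])
for x in range(0,800,50): cv2.line(im,(x,0),(x,400),(150,150,150),1)
for y in range(0,400,50): cv2.line(im,(0,y),(800,y),(150,150,150),1)
cv2.imwrite('pics/c3.png',im)
E
```

```text
[ 509.27496195 -216.91759708  209.03726666] [[-3.761e-01 -9.266e-01  9.000e-04]
 [-9.266e-01  3.761e-01 -5.000e-04]
 [ 1.000e-04 -1.100e-03 -1.000e+00]] 22.981546245105143 [-0.84667055 -0.62157925 -0.91974544] [-5.34757428e-01  3.56870571e-01 -1.18243386e-01  1.09462434e+00
  2.70644003e-05 -1.71994480e+00]
scene3 [[166.3, 197.7], [170.7, 220.1], [171.3, 225.6]]
side3 [[313.7, 125.3], [312.9, 148.0], [313.3, 153.9]]
wrist3 [[277.0, 260.3], [277.5, 224.1], [278.5, 215.3]]
```

View pics/c3.png

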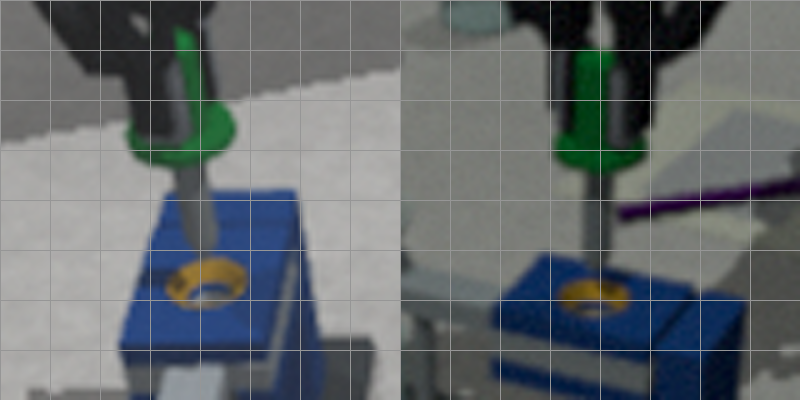

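View pics/wrist3.png

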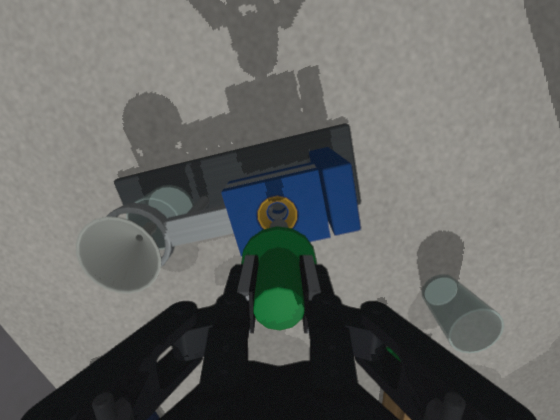

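The pin is upright and its tip is above the countersink to within about 1 mm in all three views: tip (170,218) against hole (171,226) in scene, and tip (314,147) against hole (313.6,154) in side. I'll descend partway and watch the forces.

>>> arm_command(
  increments=[
    [1,[0,0,8],[0,0,0]],
    [1,[0,0,16],[0,0,0]],
    [1,[0,0,22],[0,0,0]],
    [1,[0,0,26],[0,0,0]],
    [1,[0,0,30],[0,0,0]],
    [1,[0,0,30],[0,0,0]],
  ],
)

```text
time: 5.85
tool_pos: [508.8, -217.2, 177.7]
tcp_rot: [[-0.377, -0.926, -0.0], [-0.926, 0.377, 0.0], [-0.0, 0.001, -1.0]]
ft_force: [0.6, 0.7, -0.5]
opening: 22.4
```

>>> arm_command(
  increments=[
    [1,[0,0,4],[0,0,0]],
    [1,[0,0,8],[0,0,0]],
    [1,[0,0,12],[0,0,0]],
    [1,[0,0,16],[0,0,0]],
    [1,[0,0,20],[0,0,0]],
    [1,[0,0,20],[0,0,0]],
  ],
)

```text
time: 6.45
tool_pos: [508.9, -217.4, 157.7]
tcp_rot: [[-0.377, -0.926, -0.0], [-0.926, 0.377, -0.0], [0.0, 0.0, -1.0]]
ft_force: [1.3, -1.4, -7.4]
opening: 22.4
```

>>> arm_command(
  increments=[
    [1,[0,0,4],[0,0,0]],
    [1,[0,0,8],[0,0,0]],
    [1,[0,0,12],[0,0,0]],
    [1,[0,0,16],[0,0,0]],
    [1,[0,0,18],[0,0,0]],
    [1,[0,0,18],[0,0,0]],
  ],
)

```text
time: 7.05
tool_pos: [509.0, -217.5, 140.4]
tcp_rot: [[-0.377, -0.926, 0.0], [-0.926, 0.377, -0.0], [0.0, -0.0, -1.0]]
ft_force: [-0.3, -1.1, 0.4]
opening: 22.8
```

>>> arm_command(
  increments=[
    [1,[0,0,2],[0,0,0]],
    [1,[0,0,4],[0,0,0]],
    [1,[0,0,5.5],[0,0,0]],
    [1,[0,0,5.5],[0,0,0]],
  ],
)

```text
time: 7.45
tool_pos: [509.0, -217.5, 134.9]
tcp_rot: [[-0.377, -0.926, 0.0], [-0.926, 0.377, -0.0], [0.0, -0.0, -1.0]]
ft_force: [0.2, -2.3, 2.6]
opening: 22.6
```

```bash
python3 - <<'E'
from h import *
for n in('scene','side'): grab(n,n+'4')
s=readout.state();print(s['tool_pos'],s['ft_force'],s['opening'])
def c(t,x,y):
    return cv2.resize(load(t)['pixels'][y:y+80,x:x+80,::-1],None,fx=5,fy=5,interpolation=cv2.INTER_CUBIC)
cv2.imwrite('pics/c4.png',np.hstack([c('scene4',130,180),c('side4',275,115)]))
E
```

```text
[ 508.97815    -217.48448352  134.90096033] [-0.34017576 -1.49439222  2.67213233] 22.319667694234703
```

View pics/c4.png

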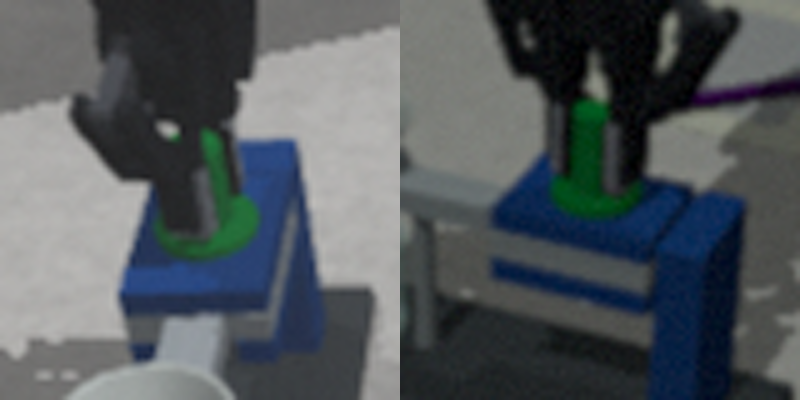

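The flange is on or within about 2 mm of the fork. I'll press a little further until I feel contact.

>>> arm_command(
  increments=[
    [1,[0,0,1],[0,0,0]],
    [1,[0,0,1],[0,0,0]],
    [1,[0,0,1],[0,0,0]],
  ],
)

```text
time: 7.85
tool_pos: [509.0, -217.6, 134.8]
tcp_rot: [[-0.377, -0.926, 0.001], [-0.926, 0.377, -0.001], [0.001, -0.001, -1.0]]
ft_force: [-3.7, 0.0, 12.2]
opening: 22.8
```

The tool stopped at z=134.8 with 12 N up, and the expected home height is about 135. The pin is seated, so I release and retreat.

>>> arm_command(
  increments=[
    [0.3,[0,0,0],[0,0,0]],
    [0.3,[0,0,0],[0,0,0]],
    [0.3,[0,0,0],[0,0,0]],
    [0.3,[0,0,0],[0,0,0]],
    [0.3,[0,0,0],[0,0,0]],
    [0.3,[0,0,-10],[0,0,0]],
    [0.3,[0,0,-30],[0,0,0]],
    [0.3,[0,0,-60],[0,0,0]],
    [0.3,[0,0,-100],[0,0,0]],
    [0.3,[0,0,-130],[0,0,0]],
    [0.3,[0,0,-150],[0,0,0]],
    [0.3,[0,0,-150],[0,0,0]],
    [0.3,[0,0,-150],[0,0,0]],
  ],
)

```text
time: 9.15
tool_pos: [509.0, -217.3, 284.2]
tcp_rot: [[-0.377, -0.926, 0.001], [-0.926, 0.377, -0.0], [0.0, -0.001, -1.0]]
ft_force: [0.5, 0.3, -1.4]
opening: 60.2
```

```bash
python3 - <<'E'
from h import *
for n in('scene','side'): grab(n,n+'5')
s=readout.state();print(s['tool_pos'],s['ft_force'],s['opening'],s['time'])
for n in('scene5','side5'):print(proj(load(n),[[508.5,-217.7,171],[508.5,-217.7,125]]).round(1).tolist())
def c(t,x,y):
    im=cv2.resize(load(t)['pixels'][y:y+80,x:x+80,::-1],None,fx=5,fy=5,interpolation=cv2.INTER_CUBIC)
    for k in range(0,400,50): cv2.line(im,(k,0),(k,400),(150,150,150),1);cv2.line(im,(0,k),(400,k),(150,150,150),1)
    return im
cv2.imwrite('pics/c5.png',np.hstack([c('scene5',130,180),c('side5',275,115)]))
E
```

```text
[ 508.42817559 -217.03721241  282.98386116] [-0.12844935  0.59437497  0.41103928] 59.96518101279294 9.25
[[168.1, 208.6], [171.5, 225.8]]
[[313.7, 136.4], [313.1, 153.9]]
```

View pics/c5.png

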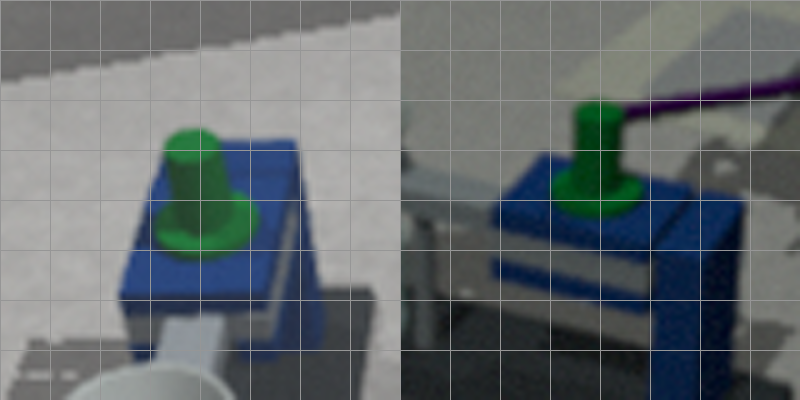

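With the gripper off it, the pin's head-top centre sits at (168,208.8) in scene, against a predicted home position of (168.1,208.6). In side it is at (314.6,137), against (313.7,136.4). It is seated and upright.

```bash
python3 -c "
from cell import hand_in; print(hand_in())"
```

```text
the job is handed in; nothing more can be done
None
```

The green pin is through the fork and the arm, pushed home and released, and I handed the job in at about 9.3 s. `hand_in` gave no verdict.

- **What I did:** I took the larger green pin from the end seat of the rack, carried it over the hole, checked the alignment in three views and pushed it down. It stopped at TCP z = 134.8 mm with 12 N against it, which matches the expected home height. I then opened the gripper and pulled back 150 mm.
- **Last checks:** The head top was within about 1 pixel (roughly 1.5 mm) of its predicted home position in both the scene and side views. The pin looked upright, and the force on the tool was near zero.
- **Red and yellow pins:** They were still in their seats when I looked just after lifting the green pin. The arm stayed away from the rack after that, so I did not check them again at the end.
- **Odd reading:** Partway down the hole the vertical force briefly read −7.4 N, a downward pull rather than resistance. It was gone by the next reading, and nothing jammed.

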